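Latch the blue medicine case

ROBOT

A 6-joint arm with a two-finger parallel gripper is mounted at the origin on the work surface. World frame = base frame: x ahead of the robot, y to its left, z up, the work surface at z = 0. Lengths are in mm, angles in rad, forces in N, time in s.
With the tool pointing down it reaches from about 275 to 1000 mm from the base axis. Payload 8.4 kg.
Tool frame: the origin (TCP) lies at the centre of the arm's flange, where the gripper is bolted on; the fingertips stand 173 mm ahead of it and the grasp point (between the pads) lies 155 mm ahead of it (tcp_to_tips is the distance from the TCP to the fingertips, in mm); z points along the fingers, x is the direction in which the jaws open and shut, and the axes are right-handed (so a half turn about z gives the same grasp; the last joint's range is limited). The gripper opens to 85 mm and grips with 20 to 120 N. Pads are 22 mm wide; open, the fingers measure 114 mm over their backs; the gripper's body (76 mm by 85 mm) begins 54 mm behind the grasp point. The pads swing forward as they close: fully open they stand 13 mm farther back than shut.
Start: joints at [-1.224, 0.353, 1.633, -0, 1.155, -0.002], TCP at [213.606, -587.369, 404.681] pointing down, gripper open.
Joint ranges: [-2.63, 2.63], [-0.92, 2.1], [0.06, 2.66], [-1.3, 4.44], [0, 2.69], [-3.02, 3.02]. Speed limits (rad/s): [2.22, 2.22, 2.79, 3.14, 3.14, 3.14].

INTERFACE

Orientations are given as [roll, pitch, yaw] about the fixed x, y, z axes, in that order (R = Rz(yaw) Ry(pitch) Rx(roll)).
In Python, from rig import sense, grab_frame, camera_info, sign_off, tcp_to_tips gives the robot as it stands.
- The arm moves only by the shell command python3 -m creep 'ROWS' [FORCE]. ROWS is text: rows parted by semicolons, each of 5 numbers parted by spaces: the opening in per cent of the stroke, from 0 (shut) to 100 (fully open), then the shift along the tool's x, y, z in cm, then the turn about the tool's z in degrees. In form: fingers tx ty tz roll; .... A call has 1 to 20 rows; each row is the pose to reach, as a shift and turn from the pose measured when the call began, along the tool's axes at that moment; what a row does not reach only later rows make up. A row lasts 1/10 s, in which the tool goes at most 50 mm and 8.59 degrees, less where a joint would pass 70% of its speed; a pose out of reach is approached as far as the arm can. A call with a gripper value outside its range is refused whole. The fingers move at their own pace and stop on an object; FORCE is the grip in N (left out, the last holds). Time passes only in rows, so rows that repeat a pose let the fingers close. It gives the time, the measured TCP pose, the force and the opening at its end, in the units of the state.
- sense(): the state, without advancing time (a new reading comes with each control period).
- grab_frame(name): name is "scene" or "top"; returns (picture, depth): 420x560x3 uint8, blue, green, red; 420x560 float32, mm along the optical axis (not along the pixel's ray), 0 where there is no reading.
- camera_info(name): a dict with "vertical_fov" (degrees; the focal length in pixels is half the picture's height over the tangent of half this angle, whatever the lens; pixels are square), "cx", "cy" (the principal point, pixels), "world_to_cam" (4x4, takes a point from world to camera coordinates). Camera axes: x right, y down, z forward; pixel columns grow to the right and rows downward; lengths in mm; the calibration is good to about 2 mm. A picture is of the moment at which its call begins. camera_info takes no time and is no camera call.
- sign_off(): hands the job in, once; it reports no verdict.
The state is a dict: "clock": time; "qpos": joint angles; "qvel": joint speeds; "joint_efforts": joint torques, N m; "eef_pos": TCP position; "tcp_rot": TCP orientation; "contact_force": force on the tool from outside, world axes, zero at the start; "wrist_torque": the same for the moment, N m; "opening": opening from 0.0 (shut) to 1.0 (fully open).
Only numpy, scipy, OpenCV 4.12 (cv2) and the standard library are available. Lean on these libraries where they do the work, as an engineer would, in place of code of your own. Each camera call takes 0.05 s, during which the arm holds its last target.

TASK

Latch the blue medicine case shut: swing the latch's wire loop over so that its yellow bar drops behind the hooked keeper, then push the red-tipped lever back the other way, past its toggle point, until it lies flat on the lid and holds the loop tight. Leave the orange case's latch as it is, open with its loop thrown back.

Things in the scene. Friction and masses are not known exactly. Their poses are not given: they have to be found in the camera images.
- blue_keeper (a point): Seat of the loop's bar in the steel keeper hook on the blue case, 7 mm above the level lid (fixed case, 300 x 200 x 120 mm high). z up; x along the latch, from lever pivot to keeper, roughly away from the robot. Pivot (axis y): 70 mm to -x, 15 mm up. Hook 24 mm wide: post face 4 mm to -x, lip 7 to 11 mm up, reaching 2 mm to +x. The bar enters from +x, under the lip.
- blue_loop (a point): Middle of the loop's yellow bar (8 mm thick, 46 mm long, along y). The loop hinges freely on the lever 16 mm from its pivot, bar 76 mm from that hinge. Start: thrown back, bar 105 mm to -x of the keeper, 91 mm above it. Pushed over upright to +x (highest 105 mm up) it clears the lever's end and drops by its weight; with the lever open the bar lands 8 mm to +x of the seat, clear of the lip.
- blue_lever (a point): Free end of the red-tipped lever (30 mm wide, 7 thick, 70 mm from pivot, inside the loop). Open at start: 60 deg up, leaning to +x, end 35 mm to -x of the keeper, 76 mm up. Swings 125 deg over the top to -x; shut: 5 deg below level, end 140 mm to -x, 9 mm up. It stays where put; with the loop hooked, its spring resists (under 8 N) until 18 deg before shut, then it snaps shut and stays.
- orange_loop (a point): Middle of the yellow bar of the loop on the orange case: the same case and latch in orange, beside the blue one on either side, open in the same way. To be left as it is. (On both latches a steel ear stands on either side of the pivot, 40 mm over both, 5 mm above the pivot.)

How it is judged:
By the outcome, as a careful person would: the job done as asked, in the order asked, and still so for the second after the job is handed in, with the robot touching nothing.
It also fails if it takes over 38 s, if anything falls off the work surface, if the arm or the gripper's body presses on something with over 40 N, if the wrist force passes 120 N, or if a joint passes its speed limit or range.

## Working session

There is one attempt and no reset: what is moved stays moved. The work goes in short steps, Python scripts to look and compute and a shell command to move; the robot and the scene stay as the last step left them, time stands still between calls to the robot, and variables do not carry over. Pictures are saved under pics/ and viewed, and the job is handed in when it is done.

```bash
mkdir -p pics; ls; python3 - <<'E'
from rig import *
import cv2,numpy as np
s=sense();print(s)
for n in("scene","top"):
    p,d=grab_frame(n);cv2.imwrite(f"pics/{n}0.png",p);np.save(f"pics/{n}0.npy",d);print(n,camera_info(n))
E
```

```text
pics
{'clock': 0.0, 'qpos': array([-1.22440392e+00,  3.53691789e-01,  1.63415702e+00, -2.82204879e-05,
        1.15518198e+00, -2.42309989e-03]), 'qvel': array([-5.35492808e-04, -1.30137047e-03,  3.11282851e-04,  3.50990946e-05,
        3.16251709e-04, -1.27611962e-03]), 'joint_efforts': array([-1.89687511e-03, -6.05255771e+01, -3.42065012e+01, -2.03396730e-04,
        9.62781633e-03, -5.79021162e-05]), 'eef_pos': array([ 213.51739042, -587.14482183,  403.92444893]), 'tcp_rot': array([ 3.14157034e+00,  1.43819669e-03, -1.22196943e+00]), 'contact_force': array([0.69778382, 0.63500239, 0.42352486]), 'wrist_torque': array([0.01910759, 0.0124652 , 0.01980108]), 'opening': 1.0009225959914443}
scene {'vertical_fov': 51.154253210200054, 'cx': 282.63740626513527, 'cy': 209.6869549424243, 'world_to_cam': array([[-7.11304291e-01,  7.02798846e-01, -1.09538944e-02,
         3.97621012e+02],
       [ 5.36348790e-01,  5.32635628e-01, -6.54697841e-01,
        -1.45537897e+02],
       [-4.54286453e-01, -4.71564492e-01, -7.55811318e-01,
         1.27825054e+03],
       [ 0.00000000e+00,  0.00000000e+00,  0.00000000e+00,
         1.00000000e+00]])}
top {'vertical_fov': 45.607061093568845, 'cx': 280.242900043533, 'cy': 212.03088285676472, 'world_to_cam': array([[ 4.87707787e-02, -9.98799404e-01, -4.60026276e-03,
        -2.50251636e+01],
       [-9.75713608e-01, -4.66577658e-02, -2.14023381e-01,
         6.05548926e+02],
       [ 2.13551787e-01,  1.49266259e-02, -9.76817706e-01,
         1.15193080e+03],
       [ 0.00000000e+00,  0.00000000e+00,  0.00000000e+00,
         1.00000000e+00]])}
```

View pics/scene0.png

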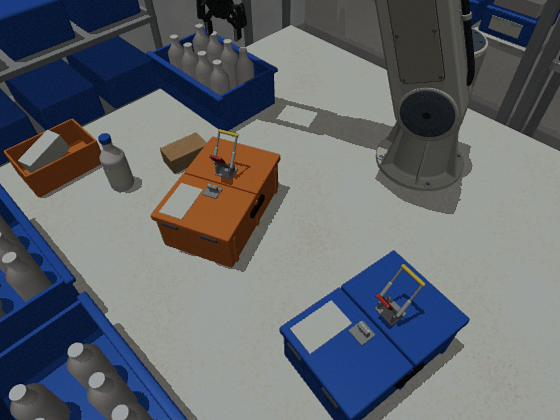

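View pics/top0.png

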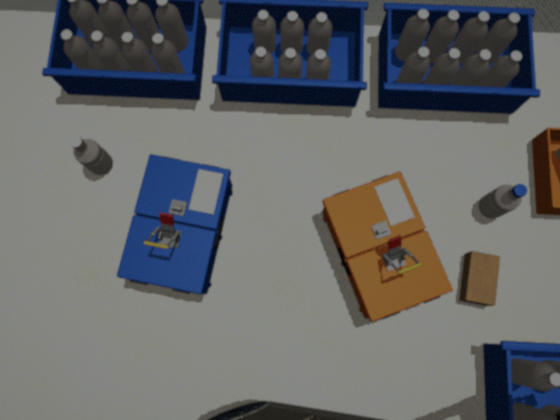

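The blue case is on the robot's left (top view: keeper near (178,207), yellow bar near (160,245)). The orange case is on the right. I'll enlarge the crops to measure.

```bash
python3 - <<'E'
import cv2
a=cv2.imread("pics/top0.png")[145:300,105:245];cv2.imwrite("pics/topc.png",cv2.resize(a,None,fx=3.8,fy=3.8,interpolation=cv2.INTER_CUBIC))
a=cv2.imread("pics/scene0.png")[245:415,275:475];cv2.imwrite("pics/scenec.png",cv2.resize(a,None,fx=3.5,fy=3.5,interpolation=cv2.INTER_CUBIC))
E
cat > h.py <<'E'
from rig import *
import numpy as np
def cam(n):
    c=camera_info(n);h=420;f=h/2/np.tan(np.radians(c["vertical_fov"])/2);return f,c["cx"],c["cy"],np.array(c["world_to_cam"])
def back(n,u,v,z):  # intersect the pixel ray with plane z
    f,cx,cy,T=cam(n);R=T[:3,:3];o=-R.T@T[:3,3];d=R.T@np.array([(u-cx)/f,(v-cy)/f,1]);return o+d*(z-o[2])/d[2]
def proj(n,p):
    f,cx,cy,T=cam(n);q=T[:3,:3]@np.asarray(p)+T[:3,3];return q[0]/q[2]*f+cx,q[1]/q[2]*f+cy
def back_d(n,u,v,d):
    f,cx,cy,T=cam(n);R=T[:3,:3];return R.T@(np.array([(u-cx)/f*d,(v-cy)/f*d,d])-T[:3,3])
E
```

```text
(no output)
```

View pics/topc.png

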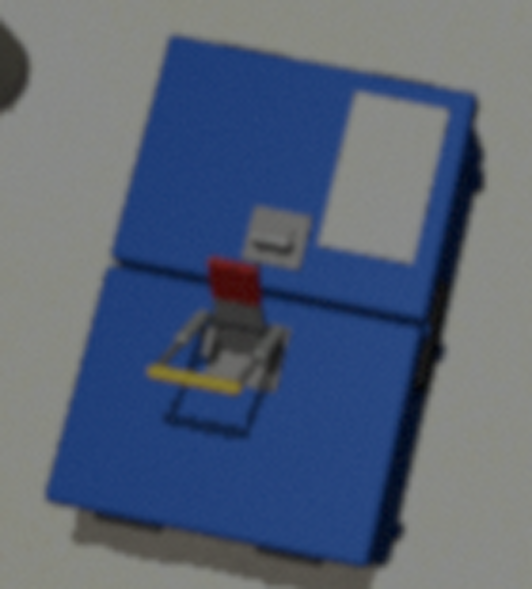

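View pics/scenec.png

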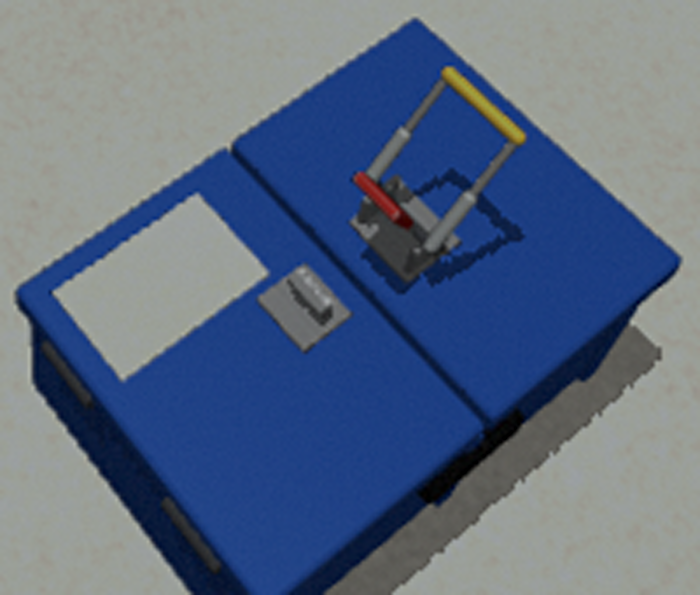

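```bash
python3 - <<'E'
from h import *
from scipy.optimize import least_squares
T=lambda u,v:(105+u/3.8-.37,145+v/3.8-.37)
S=lambda u,v:(275+u/3.5-.36,245+v/3.5-.36)
# local coords rel keeper seat
obs=[("top",T(152,371),(-105,23,91)),("top",T(238,387),(-105,-23,91)),
("scene",S(449,73),(-105,-23,91)),("scene",S(518,137),(-105,23,91)),
]
# scene: which end? determine both by sanity
def w(p,l):
    c,s=np.cos(p[2]),np.sin(p[2]);return np.array([p[0]+c*l[0]-s*l[1],p[1]+s*l[0]+c*l[1],p[3]+l[2]])
# hook lip centre, 9 high
obs+=[("top",T(273,238),(-1.,0,11)),("scene",S(315,290),(-1,0,11)),
("top",T(212,261),(-35,15,76)),("top",T(258,267),(-35,-15,76))]
def r(p):
    return np.concatenate([np.array(proj(n,w(p,l)))-uv for n,uv,l in obs])
p0=back("top",*T(273,238),127)
o=least_squares(r,[p0[0],p0[1],-.2,127],loss="soft_l1");print(o.x,np.round(r(o.x).reshape(-1,2),1))
c=[back("top",*T(*q),120) for q in((172,37),(475,97),(425,318),(48,498),(372,562))]
print(np.round(c))
d=np.load("pics/top0.npy");f=d
for q in((150,450),(300,450),(200,150)):
    u,v=T(*q);print(back_d("top",u,v,d[int(v),int(u)]))
for lab,u,v in(("bartop",)+T(195,379),):print(back_d("top",u,v,d[int(round(v)),int(round(u))]))
E
```

```text
[ 5.94066864e+02  2.42893920e+02 -1.51797009e-01  1.25334066e+02] [[ 1.   0.4]
 [-0.5  0.5]
 [ 0.2  0.1]
 [ 0.1 -0.2]
 [-0.3 -1.2]
 [-1.5  0.2]
 [-1.1 -0.3]
 [ 0.3  0.8]]
[[720. 321. 120.]
 [690. 128. 120.]
 [549. 149. 120.]
 [429. 365. 120.]
 [401. 169. 120.]]
[460.52224117 307.3726399  119.83623623]
[464.81004901 217.37082971 120.35533015]
[648.03087416 296.7055159  118.39227403]
[490.71828219 258.58666071 219.34959882]
```

```bash
cat >> h.py <<'E'
from scipy.spatial.transform import Rotation as Ro
K=np.array([594.,243.,127.]);TH=-0.152
def L(x,y,z): # latch-local (rel. keeper seat) -> world
    c,s=np.cos(TH),np.sin(TH);return K+[c*x-s*y,s*x+c*y,z]
def loc(p):
    d=np.asarray(p)-K;c,s=np.cos(TH),np.sin(TH);return np.array([c*d[0]+s*d[1],-s*d[0]+c*d[1],d[2]])
def st():
    s=sense();R=Ro.from_euler("xyz",s["tcp_rot"]).as_matrix();p=np.array(s["eef_pos"]);return s,R,p,p+R[:,2]*tcp_to_tips_()
def tcp_to_tips_():
    return tcp_to_tips() if callable(tcp_to_tips) else tcp_to_tips
def shift(x,y,z): # tips to local xyz -> cm in tool axes (tilt kept)
    s,R,p,t=st();return np.round(R.T@(L(x,y,z)-t)/10,2)
def rep():
    s,R,p,t=st();print("t",s["clock"],"tip loc",np.round(loc(t),1),"yaw",s["tcp_rot"],"F",np.round(s["contact_force"],1),"op",round(s["opening"],3))
E
python3 - <<'E'
from h import *
rep();print(shift(-145,0,200),shift(-145,0,150),np.degrees(TH-sense()["tcp_rot"][2]),back("top",380,230,127),back("top",408,268,218))
E
```

```text
t 0.1 tip loc [-250.5 -878.   103.6] yaw [-3.14158105e+00  1.28469090e-03 -1.22203703e+00] F [-0.5 -0.1  0.7] op 0.996
[-71.97 -51.41  -9.54] [-71.96 -51.41  -4.54] 61.30860551754815 [ 561.42749499 -227.05655033  127.        ] [ 466.80528867 -268.22899797  218.        ]
```

```bash
python3 -m creep '0 0 0 -5 0; 0 0 0 -9.5 0; 0 -4 -3 -9.5 -6; 0 -8 -6 -9.5 -12; 0 -12 -8.5 -9.5 -18; 0 -16 -11.5 -9.5 -24; 0 -20 -14.5 -9.5 -30; 0 -24 -17 -9.5 -36; 0 -28 -20 -9.5 -42; 0 -32 -23 -9.5 -48; 0 -36 -25.7 -9.5 -54; 0 -40 -28.6 -9.5 -61.3; 0 -44 -31.4 -9.5 -61.3; 0 -48 -34.3 -9.5 -61.3; 0 -52 -37.1 -9.5 -61.3; 0 -56 -40 -9.5 -61.3; 0 -60 -42.9 -9.5 -61.3; 0 -64 -45.7 -9.5 -61.3; 0 -68 -48.6 -9.5 -61.3; 0 -71.97 -51.4 -9.5 -61.3'; python3 - <<'E'
from h import *
rep();print(shift(-145,0,200))
E
```

```text
clock: 2.1
eef_pos: [450.6, 267.0, 499.6]
tcp_rot: [-3.141, 0.001, -0.152]
contact_force: [-0.1, -1.0, 0.7]
opening: -0.0
t 2.1 tip loc [-145.5    2.1  199.2] yaw [-3.14078853e+00  6.84667121e-04 -1.51538637e-01] F [-0.1 -1.   0.7] op -0.0
[ 0.05  0.21 -0.08]
```

```bash
python3 -m creep '0 0 0.2 4 0; 0 0 0.2 8 0; 0 0 0.2 11.7 0; 0 0 0.2 11.7 0; 0 0 0.2 11.7 0'; python3 - <<'E'
from h import *
import cv2
rep()
for n,b in(("scene",(200,400,250,470)),("top",(130,310,90,260))):
    p,d=grab_frame(n);cv2.imwrite(f"pics/{n}1.png",cv2.resize(p[b[0]:b[1],b[2]:b[3]],None,fx=3.3,fy=2.95 if 0 else 3.3,interpolation=cv2.INTER_CUBIC)[:600])
E
```

```text
clock: 2.6
eef_pos: [450.4, 265.2, 383.0]
tcp_rot: [-3.142, 0.002, -0.152]
contact_force: [0.1, -0.2, 0.5]
opening: -0.003
t 2.6 tip loc [-145.6    0.2   82.6] yaw [-3.14158050e+00  1.65075770e-03 -1.51521816e-01] F [ 0.1 -0.2  0.5] op -0.003
```

View pics/scene1.png

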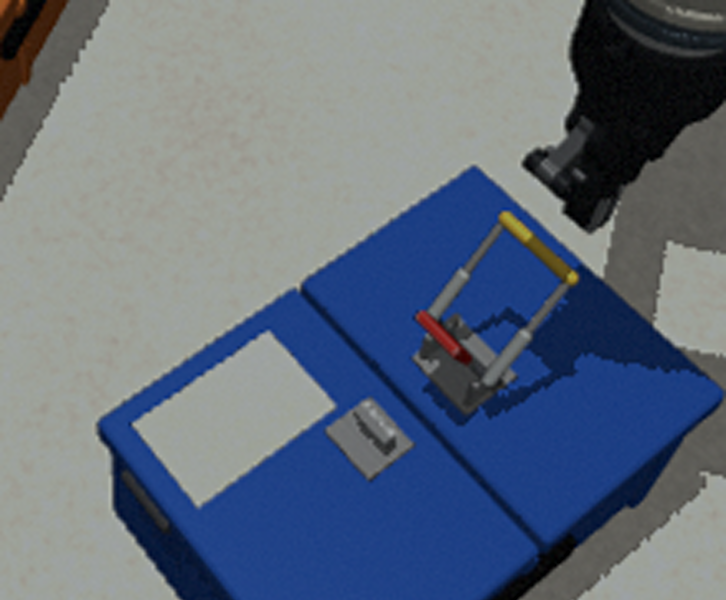

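View pics/top1.png

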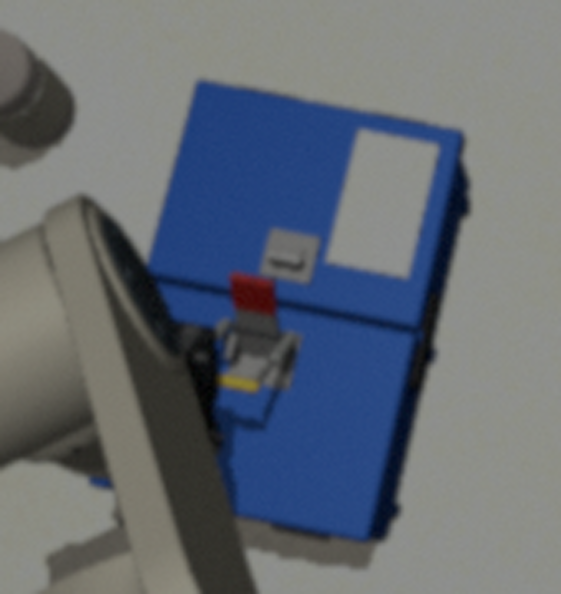

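The fingertips (scene crop (598,222)) stand behind the yellow bar, whose ends are at (507,215) and (573,280). The lever is still open. Next I'll push the bar towards upright.

```bash
python3 -m creep '0 1 0 0 0; 0 2 0 0 0; 0 2.7 0 -0.2 0; 0 3.4 0 -0.4 0; 0 4.1 0 -0.6 0; 0 4.8 0 -0.8 0; 0 5.4 0 -1 0'; python3 - <<'E'
from h import *
import cv2
rep();print(proj("scene",st()[3]))
for n,b in(("scene",(200,380,300,470)),):
    p,d=grab_frame(n);cv2.imwrite(f"pics/{n}2.png",cv2.resize(p[b[0]:b[1],b[2]:b[3]],None,fx=3.3,fy=3.3,interpolation=cv2.INTER_CUBIC)[:600])
E
```

```text
clock: 3.4
eef_pos: [506.0, 257.7, 399.3]
tcp_rot: [-3.135, -0.006, -0.152]
contact_force: [-4.7, -0.9, 23.5]
opening: -0.001
t 3.4 tip loc [-88.2   2.4  98.9] yaw [-3.13504028 -0.00597306 -0.15202018] F [-4.7 -0.9 23.5] op -0.001
(np.float64(408.26672470601414), np.float64(277.3136889205929))
```

View pics/scene2.png

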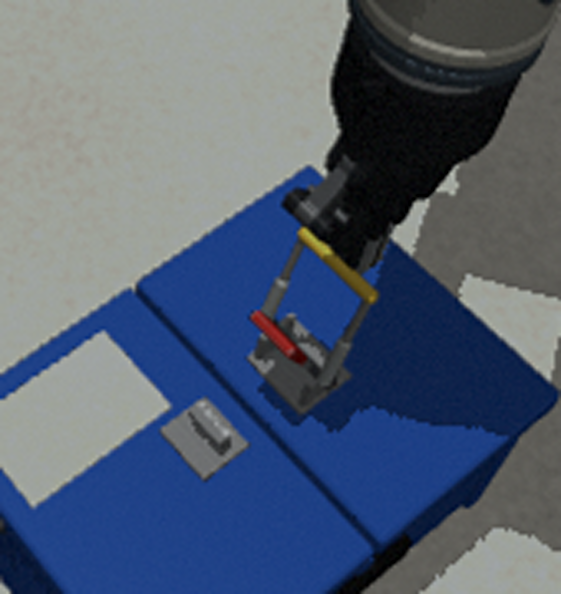

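```bash
python3 - <<'E'
from h import *
for a in(90,95,100,105,110,115,120):
    r=np.radians(a);x,z=-62+76*np.cos(r),29+76*np.sin(r)
    print(a,round(x),round(z),[np.round((np.array(proj("scene",L(x,y,z)))-[300,200])*3.3) for y in(-23,23)])
E
```

```text
90 -62 105 [array([288., 241.]), array([354., 303.])]
95 -69 105 [array([297., 235.]), array([363., 297.])]
100 -75 104 [array([306., 229.]), array([371., 291.])]
105 -82 102 [array([314., 225.]), array([380., 286.])]
110 -88 100 [array([322., 221.]), array([387., 281.])]
115 -94 98 [array([329., 218.]), array([394., 278.])]
120 -100 95 [array([336., 215.]), array([401., 275.])]
```

The bar is almost upright (about 97°) in front of the finger, but the tips carry an upward load. I'll ease off, take them lower, then push on.

```bash
python3 -m creep '0 -0.5 0 -0.3 0; 0 -1.2 0 0 0; 0 -2 0 0.3 0; 0 -2 0 1 0; 0 -2 0 1.8 0; 0 -2 0 1.8 0'; python3 - <<'E'
from h import *
import cv2
rep();print(proj("scene",st()[3]))
for n,b in(("scene",(200,380,300,470)),):
    p,d=grab_frame(n);cv2.imwrite(f"pics/{n}3.png",cv2.resize(p[b[0]:b[1],b[2]:b[3]],None,fx=3.3,fy=3.3,interpolation=cv2.INTER_CUBIC)[:600])
E
```

```text
clock: 4.05
eef_pos: [482.5, 262.6, 386.0]
tcp_rot: [-3.132, 0.005, -0.153]
contact_force: [-49.2, 3.5, 75.4]
opening: -0.003
t 4.05 tip loc [-114.1    4.1   85.6] yaw [-3.13236319  0.00522738 -0.15326887] F [-49.2   3.5  75.4] op -0.003
(np.float64(417.70707178113616), np.float64(274.57652179244656))
```

View pics/scene3.png

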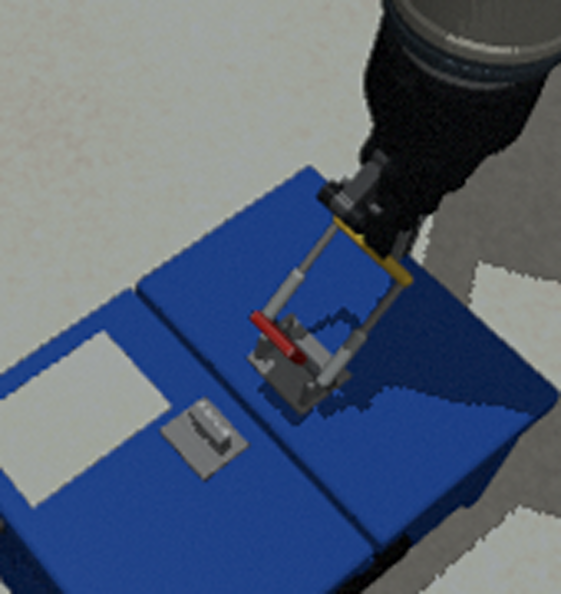

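The bar is back at its stop and jammed under the fingertip, with about 90 N on the wrist. I'll lift clear straight away.

```bash
python3 -m creep '0 -0.5 0 -1.5 0; 0 -1 0 -3 0; 0 -1.5 0 -4 0; 0 -1.5 0 -4 0'; python3 - <<'E'
from h import *
import cv2
rep();print(proj("scene",st()[3]))
for n,b in(("scene",(200,380,300,470)),("top",(130,310,90,260))):
    p,d=grab_frame(n);cv2.imwrite(f"pics/{n}4.png",cv2.resize(p[b[0]:b[1],b[2]:b[3]],None,fx=3.3,fy=3.3,interpolation=cv2.INTER_CUBIC)[:600])
E
```

```text
clock: 4.5
eef_pos: [467.9, 264.5, 427.0]
tcp_rot: [-3.132, 0.003, -0.153]
contact_force: [0.1, 0.3, 0.0]
opening: 0.001
t 4.5 tip loc [-128.4    3.9  126.6] yaw [-3.13157989e+00  2.83289509e-03 -1.52675587e-01] F [0.1 0.3 0. ] op 0.001
(np.float64(428.8221463346428), np.float64(257.2165311503857))
```

View pics/scene4.png

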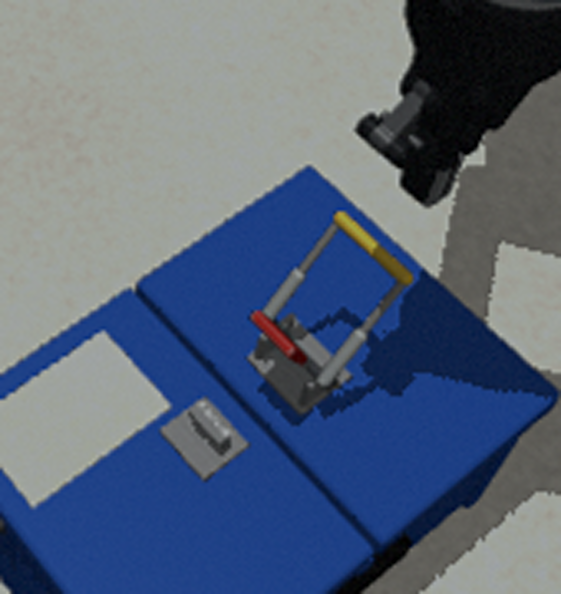

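View pics/top4.png

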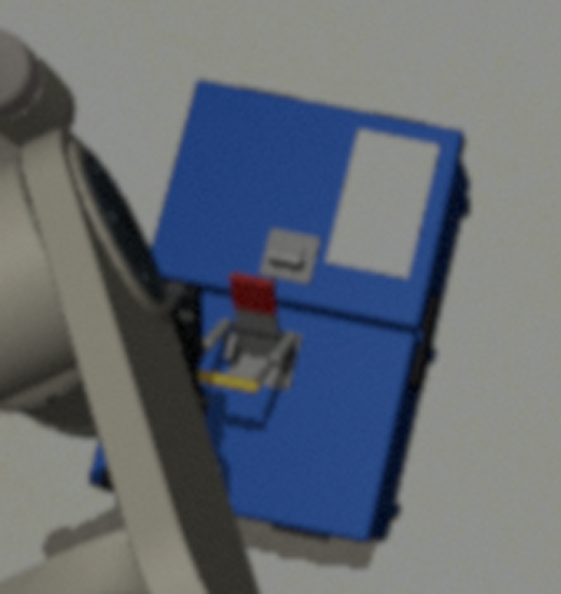

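```bash
python3 - <<'E'
from h import *
p,d=grab_frame("scene")
f,cx,cy,T=cam("scene")
v,u=np.mgrid[200:290,380:470];dd=d[200:290,380:470]
P=np.stack([(u-cx)/f*dd,(v-cy)/f*dd,dd],-1).reshape(-1,3)-T[:3,3];P=P@T[:3,:3]
t=st()[3];q=np.array([loc(a) for a in P])-loc(t)
for z in range(-12,90,6):
    m=(q[:,2]>=z)&(q[:,2]<z+6)&(abs(q[:,0])<70)&(abs(q[:,1])<60)
    if m.sum()>3:print(z,m.sum(),"x",np.percentile(q[m,0],[3,97]).round(),"y",np.percentile(q[m,1],[3,97]).round())
E
```

```text
0 8 x [1. 9.] y [5. 9.]
6 32 x [-1. 15.] y [-8. 10.]
12 32 x [-4. 16.] y [-7. 10.]
18 27 x [-2. 16.] y [-4. 10.]
24 19 x [-4. 15.] y [ 5. 10.]
30 13 x [-4. 13.] y [5. 9.]
36 6 x [-8.  9.] y [ 8. 11.]
42 35 x [-24.  29.] y [ 6. 12.]
48 74 x [-30.  32.] y [-8. 11.]
54 33 x [-35.  37.] y [-9. 11.]
60 51 x [-40.  43.] y [-7. 13.]
66 62 x [-32.  47.] y [ 4. 15.]
72 45 x [-12.  52.] y [ 7. 15.]
78 54 x [-13.  59.] y [-1. 15.]
84 122 x [-6. 63.] y [-13.  15.]
```

The finger's back tapers over its last ~6 mm and is flat from 6 to 36 mm up. The bar caught on that taper, so I'll push with the tips 18 mm below the bar and follow its arc.

```bash
python3 -m creep '0 -1.3 0.4 0 0; 0 -2.2 0.4 1 0; 0 -2.2 0.4 4 0; 0 -2.2 0.4 5.4 0; 0 -2.2 0.4 5.4 0; 0 -2.2 0.4 5.4 0'; python3 - <<'E'
from h import *
rep();print(shift(-126,0,73),shift(-113,0,80))
E
```

```text
clock: 5.25
eef_pos: [445.0, 264.1, 371.0]
tcp_rot: [-3.134, 0.006, -0.153]
contact_force: [-0.5, 0.1, 0.2]
opening: 0.001
t 5.25 tip loc [-151.5   -0.3   70.6] yaw [-3.13388128  0.00584198 -0.15295191] F [-0.5  0.1  0.2] op 0.001
[ 2.54 -0.04 -0.25] [ 3.84 -0.05 -0.96]
```

Forward along the arc, stopping near 105° for a check.

```bash
python3 -m creep '0 1 0 -0.1 0; 0 2 0 -0.2 0; 0 2.6 0 -0.3 0; 0 3.2 0 -0.6 0; 0 3.8 0 -1 0; 0 4.4 0 -1.2 0; 0 5 0 -1.35 0'; python3 - <<'E'
from h import *
rep()
E
```

```text
clock: 5.95
eef_pos: [495.1, 256.3, 384.6]
tcp_rot: [-3.134, 0.006, -0.153]
contact_force: [0.1, -0.2, -0.4]
opening: -0.002
t 5.95 tip loc [-100.8   -0.5   84.2] yaw [-3.13361552  0.00550259 -0.15307411] F [ 0.1 -0.2 -0.4] op -0.002
```

```bash
python3 -m creep '0 0.7 0 -0.2 0; 0 1.4 0 -0.3 0; 0 2.1 0 -0.3 0; 0 2.8 0 -0.3 0; 0 3.4 0 -0.3 0; 0 3.9 0 -0.4 0; 0 3.9 0 -0.4 0; 0 3 0 -0.4 0; 0 2 0 -1 0; 0 1 0 -2 0; 0 0 0 -3 0; 0 0 0 -4 0'; python3 - <<'E'
from h import *
import cv2
rep()
for n,b in(("scene",(200,380,300,470)),("top",(130,310,90,260))):
    p,d=grab_frame(n);cv2.imwrite(f"pics/{n}5.png",cv2.resize(p[b[0]:b[1],b[2]:b[3]],None,fx=3.3,fy=3.3,interpolation=cv2.INTER_CUBIC)[:600])
E
```

```text
clock: 7.15
eef_pos: [493.8, 256.3, 426.2]
tcp_rot: [-3.133, 0.005, -0.152]
contact_force: [-0.4, -0.5, 0.5]
opening: 0.002
t 7.15 tip loc [-102.    -0.6  125.8] yaw [-3.13313617  0.00518466 -0.15202412] F [-0.4 -0.5  0.5] op 0.002
```

View pics/scene5.png

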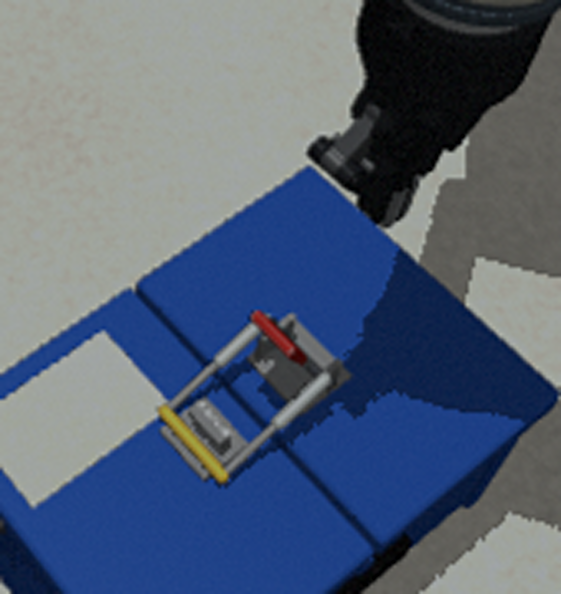

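View pics/top5.png

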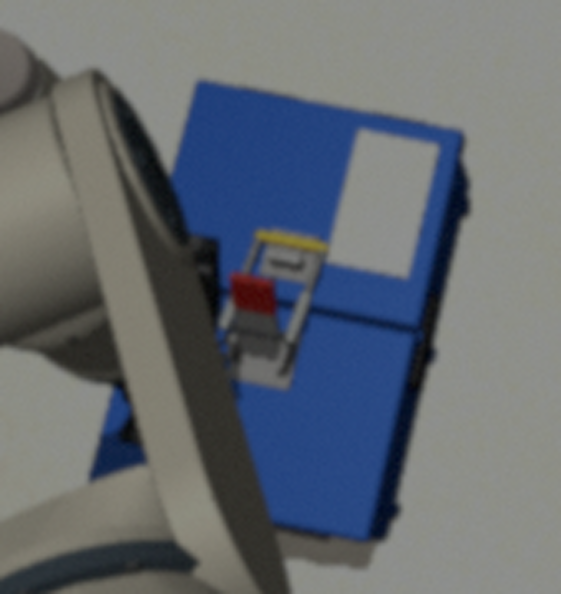

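The loop is over: its bar (scene crop (160,410)–(225,480)) lies beyond the keeper, and the lever is still open. I'll cross above the lever and come down on its +x side.

```bash
python3 -m creep '0 3.5 0 -1 0; 0 7 0 -1 0; 0 10.5 0 -0.5 0; 0 10.5 0 2 0; 0 10.5 0 4.5 0; 0 10.5 0 6.1 0; 0 10.5 0 6.1 0; 0 10.5 0 6.1 0'; python3 - <<'E'
from h import *
import cv2
rep();print(shift(-20,0,65))
for n,b in(("scene",(200,380,300,470)),):
    p,d=grab_frame(n);cv2.imwrite(f"pics/{n}6.png",cv2.resize(p[b[0]:b[1],b[2]:b[3]],None,fx=3.3,fy=3.3,interpolation=cv2.INTER_CUBIC)[:600])
E
```

```text
clock: 8.05
eef_pos: [599.3, 241.2, 366.3]
tcp_rot: [-3.131, 0.002, -0.152]
contact_force: [0.5, -0.6, 0.1]
opening: 0.001
t 8.05 tip loc [ 5.1  0.8 65.9] yaw [-3.13132052e+00  2.08969776e-03 -1.52279707e-01] F [ 0.5 -0.6  0.1] op 0.001
[-2.51  0.08  0.09]
```

View pics/scene6.png

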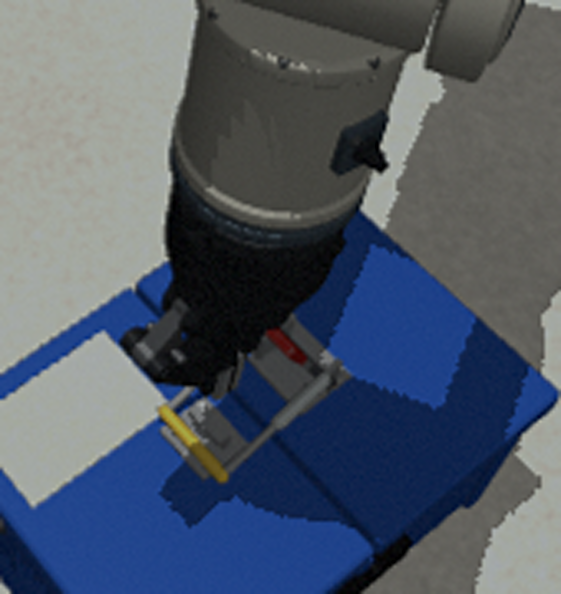

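The finger stands on the lever's +x side, and bar and lever are undisturbed. Pushing towards -x.

```bash
python3 -m creep '0 -1 0 0 0; 0 -1.8 0 0 0; 0 -2.5 0 0 0; 0 -3.2 0 0 0; 0 -3.9 0 0 0; 0 -4.5 0 0 0; 0 -5.1 0 0 0; 0 -5.6 0 0 0; 0 -5.6 0 0 0'; python3 - <<'E'
from h import *
import cv2
rep();print(shift(-61.6,0,66.7),shift(-89.6,0,55.6))
for n,b in(("scene",(200,380,300,470)),("top",(130,310,90,260))):
    p,d=grab_frame(n);cv2.imwrite(f"pics/{n}7.png",cv2.resize(p[b[0]:b[1],b[2]:b[3]],None,fx=3.3,fy=3.3,interpolation=cv2.INTER_CUBIC)[:600])
E
```

```text
clock: 9.0
eef_pos: [543.2, 249.9, 366.8]
tcp_rot: [-3.131, 0.002, -0.152]
contact_force: [0.5, -0.5, -1.0]
opening: -0.003
t 9.0 tip loc [-51.6   0.9  66.4] yaw [-3.13119525e+00  2.04616946e-03 -1.51753881e-01] F [ 0.5 -0.5 -1. ] op -0.003
[-1.    0.09 -0.03] [-3.79  0.1   1.08]
```

View pics/scene7.png

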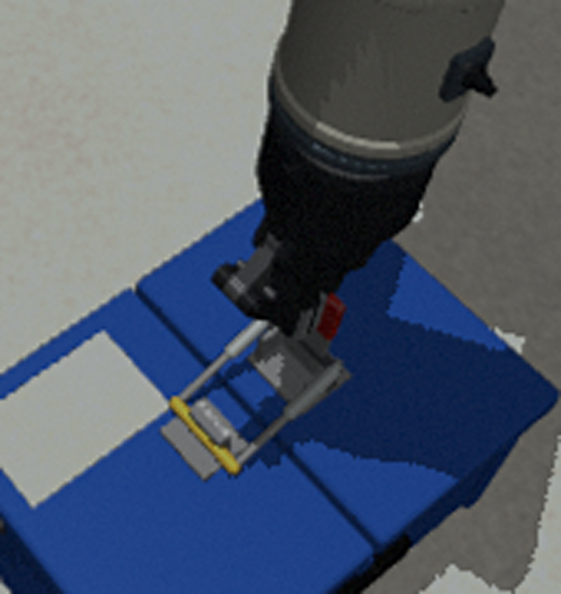

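View pics/top7.png

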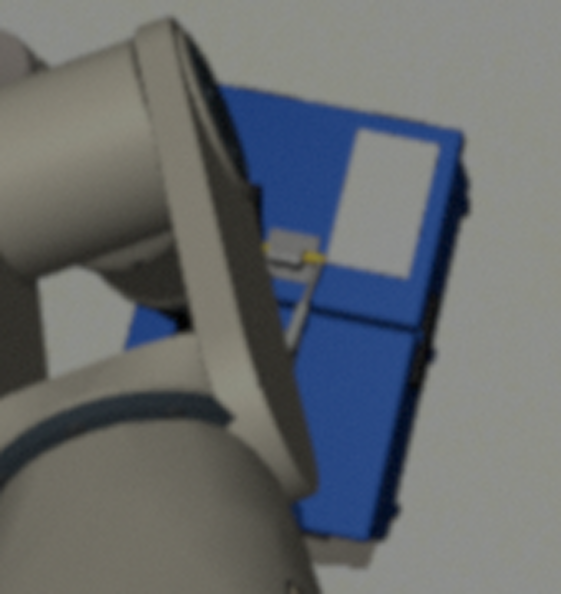

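The bar now lies under the keeper's lip: in the top view the hook covers its middle, with yellow showing on both sides. The lever is upright. Continuing over the top.

```bash
python3 -m creep '0 -0.5 0.1 0 0; 0 -1 0.1 0 0; 0 -1.5 0.1 0.1 0; 0 -2 0.1 0.2 0; 0 -2.5 0.1 0.35 0; 0 -3 0.1 0.6 0; 0 -3.4 0.1 0.85 0; 0 -3.8 0.1 1.1 0; 0 -3.8 0.1 1.1 0'; python3 - <<'E'
from h import *
import cv2
rep()
for q in((-98,53),(-106.5,51.2),(-116,38),(-124,23),(-126,13)):print(shift(q[0],0,q[1]))
for n,b in(("scene",(200,380,300,470)),):
    p,d=grab_frame(n);cv2.imwrite(f"pics/{n}8.png",cv2.resize(p[b[0]:b[1],b[2]:b[3]],None,fx=3.3,fy=3.3,interpolation=cv2.INTER_CUBIC)[:600])
E
```

```text
clock: 10.0
eef_pos: [505.5, 254.9, 355.7]
tcp_rot: [-3.131, 0.002, -0.152]
contact_force: [1.5, -0.4, 3.9]
opening: -0.0
t 10.0 tip loc [-89.6   0.2  55.4] yaw [-3.13085406e+00  1.96736945e-03 -1.51755129e-01] F [ 1.5 -0.4  3.9] op -0.0
[-0.84  0.02  0.24]
[-1.69  0.03  0.42]
[-2.64  0.04  1.74]
[-3.43  0.06  3.24]
[-3.63  0.07  4.24]
```

View pics/scene8.png

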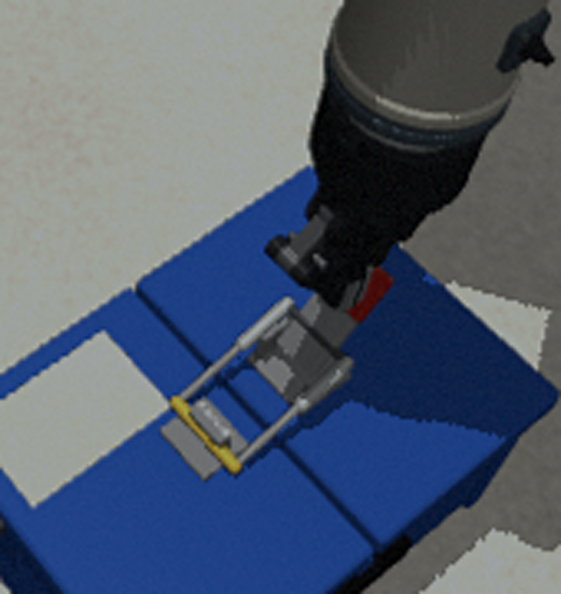

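The lever is past upright, leaning back at about 130°, and the bar is held in the hook ((175,403)–(235,468)). Next I'll press it down to flat.

```bash
python3 -m creep '0 -0.6 0 0.1 0; 0 -1.2 0 0.3 0; 0 -1.7 0 0.5 0; 0 -2 0 0.9 0; 0 -2.3 0 1.3 0; 0 -2.6 0 1.75 0; 0 -2.9 0 2.2 0; 0 -3.2 0 2.7 0; 0 -3.4 0 3.2 0; 0 -3.5 0 3.7 0; 0 -3.6 0 4.1 0; 0 -3.6 0 4.1 0'; python3 - <<'E'
from h import *
rep()
E
```

```text
clock: 11.25
eef_pos: [470.1, 260.7, 314.6]
tcp_rot: [-3.131, 0.002, -0.152]
contact_force: [0.5, -0.1, -0.2]
opening: -0.002
t 11.25 tip loc [-125.6    0.5   14.2] yaw [-3.13127137e+00  2.28738710e-03 -1.51624322e-01] F [ 0.5 -0.1 -0.2] op -0.002
```

```bash
python3 -m creep '0 0 0 0.1 0; 0 0 0 0.2 0; 0 0 0 0.2 0'; python3 -m creep '0 0 0 -2 0; 0 0 0 -6 0; 0 0 0 -10 0; 0 -2 0 -14 0; 0 -6 0 -17 0; 0 -10 0 -17 0; 0 -12 0 -17 0; 0 -12 0 -17 0'; python3 - <<'E'
from h import *
import cv2
rep()
for n,b in(("scene",(230,400,280,470)),("top",(130,310,90,260)),):
    p,d=grab_frame(n);cv2.imwrite(f"pics/{n}9.png",cv2.resize(p[b[0]:b[1],b[2]:b[3]],None,fx=3.3,fy=3.3,interpolation=cv2.INTER_CUBIC)[:600]);cv2.imwrite(f"pics/{n}9f.png",p)
    print(n,[np.round((np.array(proj(n,L(*q)))-[b[2],b[0]])*3.3) for q in((0,23,0),(0,-23,0),(-140,0,9))])
E
```

```text
clock: 11.55
eef_pos: [470.2, 260.8, 313.9]
tcp_rot: [-3.131, 0.002, -0.152]
contact_force: [-4.5, -3.9, 16.5]
opening: -0.0
clock: 12.35
eef_pos: [349.6, 277.1, 484.5]
tcp_rot: [-3.13, 0.002, -0.15]
contact_force: [0.1, -0.1, 0.6]
opening: 0.002
t 12.35 tip loc [-247.    -1.3  184.1] yaw [-3.13018517e+00  1.78059282e-03 -1.49884499e-01] F [ 0.1 -0.1  0.6] op 0.002
scene [array([300., 363.]), array([243., 300.]), array([451., 191.])]
top [array([255., 247.]), array([319., 259.]), array([235., 447.])]
```

View pics/scene9.png

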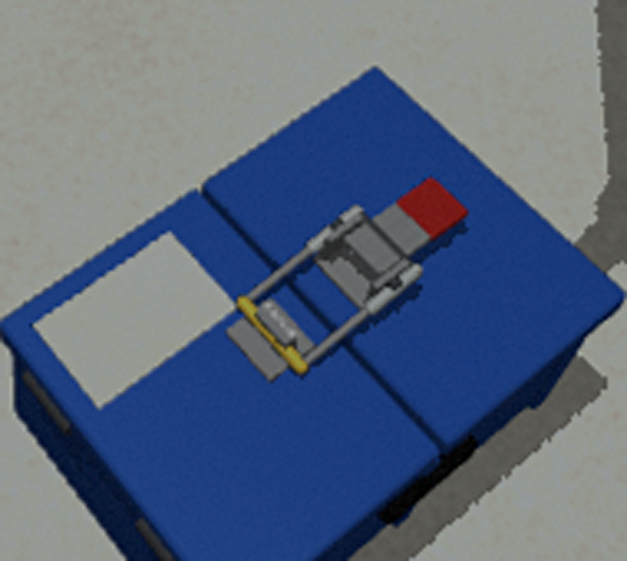

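View pics/scene9f.png

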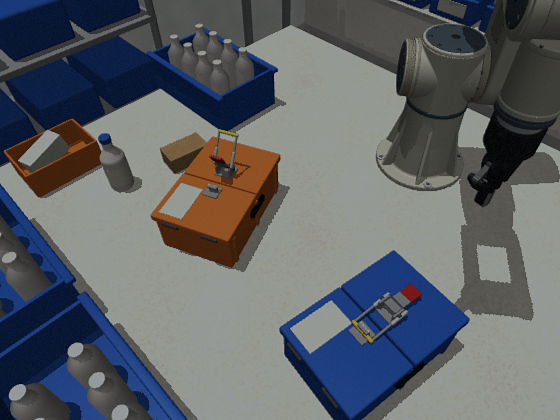

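View pics/top9.png

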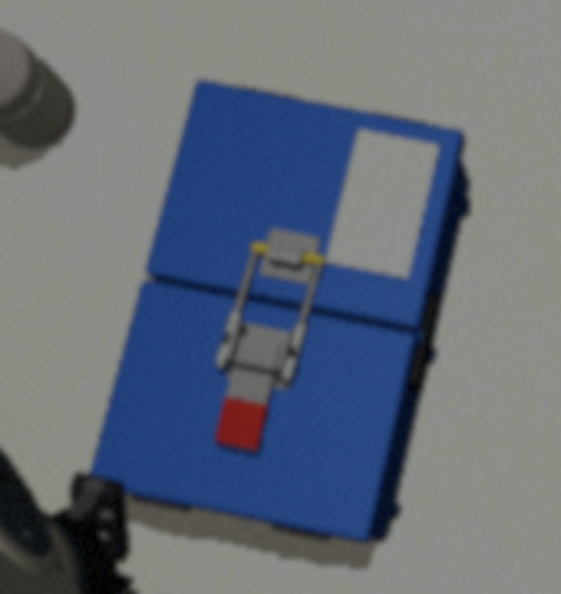

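The lever lies flat: its red tip is at (432,208) in the scene crop and its end at about (238,448) in the top crop, where (235,447) was predicted. The bar's ends are within a few pixels of the predicted seat, with the hook over the bar's middle. The orange latch stands open as before, and the arm is clear.

```bash
python3 -c "
from rig import *
print(sign_off())"
```

```text
the job is handed in; nothing more can be done
None
```

The blue case is latched. I pushed the loop over so its bar dropped behind the keeper, then drove the lever back past its toggle point until it lay flat on the lid. I handed the job in at about 12.4 s.

- **Last checks:** In both camera views the yellow bar sits under the hook and the lever's end is within a few pixels of its predicted shut position. The orange latch looks untouched in the final picture, open with its loop thrown back. The gripper was clear of everything and read about 0 N.
- **What went wrong:** My first push on the loop used the tapered end of the fingertips, and the bar caught under them. Backing off pressed the bar against its stop, and the wrist reading reached about 90 N, under the 120 N limit. That is an end-of-move reading, so the force may have been higher for a moment in between. I lifted clear, saw the loop still in its starting position, and repeated the push with the fingertips lower, with almost no force.
- **Final press:** A light press on the shut lever read about 17 N, and it stayed flat afterwards.

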